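Pack the cutter's kit case in layers

TASK

Pack the cutter's kit into the foam of the open case: the round steel weight and the rotary cutter go down into their own deep pockets, and the aluminium cutting rule, now on edge in the wooden rack, goes in last, lying flat in the long shallow recess that crosses over them, so that all three are fully home. Set each one into the case gently rather than dropping it, and leave the wooden template, the thread cone and the chalk box where they are.

Things in the scene. Friction and masses are not known exactly. Their poses are not given: they have to be found in the camera images.
- case: Grey hard-shell tool case standing open, fixed: 236 x 176 mm, 54 mm high, filled with dark foam whose top face is 52 mm above the table; its open lid droops to the table beyond the +y long side. Origin: centre of the underside, on the table; x along the case, z up. A carrying handle juts 32 mm from the -y long side, 25 mm above the table.
- rule_seat (a point): Middle of the floor of the shallow recess for the rule, 42 mm above the table and 10 mm below the foam top; axes as the case. The recess is 204 mm along x by 64 mm across y and crosses over both deep pockets. Finger trench for the rule: x -20 to 20, y -62 to 62 mm, 19 mm deeper than this floor.
- weight_seat (a point): Middle of the floor of the weight's round pocket, 13 mm above the table, 62 mm to the -x side of the recess's middle; axes as the case. Pocket 66 mm across. Its finger trench: 18 mm to either side in x, 62 mm to either side in y, as deep as this floor. The foam around it rises 29 mm to the recess floor, 39 mm to the foam top.
- cutter_seat (a point): Floor of the cutter's pocket under the middle of the cutter, 23 mm above the table, 50 mm to the +x side of the recess's middle; axes as the case. Pocket 156 mm long along y: 32 mm wide for the handle, 53 mm wide from y 26 to 78 mm for the head. Its finger trench: x -60 to 60, y -18 to 18 mm, as deep as this floor.
- weight_c (a point): Centre of the pattern weight: a plain round steel disc 60 mm across and 28 mm high, about 0.55 kg, lying on its flat face on the table; z is its round axis. In its pocket its top is 1 mm below the floor of the rule's recess.
- cutter_c (a point): Middle of the rotary cutter: grey plastic handle, round black head with a steel disc blade, 150 mm long, about 0.1 kg, lying flat on the table. Origin half-way along and half-way up; x along it towards the head, z up. Handle 26 mm wide, 18 mm thick, straight from x -75 to +30 mm; head 46 mm across, centred at x +52 mm. It balances near its middle. Home, its top is 1 mm below the rule's recess floor.
- cutter_head (a point): Centre of the rotary cutter's round head, 52 mm from its middle; in the case it lies in the wide +y end of the pocket.
- rule_c (a point): Centre of the cutting rule: flat aluminium bar 200 x 60 x 10 mm, ~0.22 kg, graduated on both faces (any face up, any end first). x along it, y through its thickness, z across its width. It starts on edge in a rack slot, z up, centre 42 mm and top edge 72 mm above the table, to be taken there across its thickness; lying flat it is taken across its width. Home, its top is level with the foam.
- rack: Fixed beech rack, 170 x 130 mm, 36 mm high, with five slots along its x at y -42, -21, 0, 21 and 42 mm, each 13 mm wide and 24 mm deep (slot floor 12 mm above the table). Origin: centre of the underside, z up. The rule stands in one outermost slot, the wooden template in the other.
- template_c (a point): Centre of the wooden template, a bystander: 150 x 10 x 45 mm, standing on edge in the rack, lower and shorter than the rule; x along it, z up.
- cone_c (a point): Centre of the cream thread cone, a bystander: 64 mm across at the foot, 118 mm high, standing on the table.
- chalk_box_c (a point): Centre of the chalk box, a bystander: cardboard, 55 x 85 x 26 mm, on the table.
Mind the look-alikes: they are no part of the job. Leave any purple or red look-alike of the part that bears rule_c alone.

How it is judged:
By the outcome, as a careful person would: the job done as asked, in the order asked, and still so for the second after the job is handed in, with the robot touching nothing.
It also fails if it takes over 72 s, if anything falls off the work surface, if the arm or the gripper's body presses on something with over 40 N, if the wrist force passes 120 N, or if a joint passes its speed limit or range.

ROBOT

A 6-joint arm with a two-finger parallel gripper is mounted at the origin on the work surface. World frame = base frame: x ahead of the robot, y to its left, z up, the work surface at z = 0. Lengths are in mm, angles in degrees, forces in N, time in s.
With the tool pointing down it reaches from about 350 to 850 mm from the base axis. Payload 8.1 kg.
Tool frame: the origin (TCP) lies at the very end of the fingers, on their centre line; the grasp point (between the pads) lies 19 mm behind it; z points along the fingers, y is the line along which they close (so a half turn about z gives the same grasp; the last joint's range is limited). The gripper opens to 85 mm and grips with 20 to 120 N. Pads are 22 mm wide; open, the fingers measure 114 mm over their backs; the gripper's body (76 mm by 85 mm) begins 54 mm behind the grasp point. The pads swing forward as they close: fully open they stand 13 mm farther back than shut.
Start: joints at [71.998, 7.471, 85.268, -0, 87.261, -4.893], TCP at [136.063, 584.373, 231.292] pointing down, gripper open.
Joint ranges: [-169.43, 169.43], [-51.17, 129.36], [1.28, 143.12], [-76.62, 256.62], [0, 156.53], [-152.29, 152.29]. Speed limits (degrees/s): [136.94, 136.94, 159.86, 180, 180, 180].

INTERFACE

Orientations are given as [roll, pitch, yaw] about the fixed x, y, z axes, in that order (R = Rz(yaw) Ry(pitch) Rx(roll)).
In Python, from bench import sense, eyes, job, models gives the robot as it stands. The module is installed in compiled form; this text tells all that it offers.
- The arm moves only by the tool apply_moves, never from a script. Its argument "rows" is a list of rows, each a list of 6 numbers: the shift along the tool's x, y, z in mm, then the turn, a rotation vector about the tool's x, y, z in rad. In form: [[dx, dy, dz, rx, ry, rz], ...]. A call has exactly 5 rows; each row shifts and turns the commanded pose from where the row before left it, along the tool's axes as they then stand; what a row does not reach is not made up. A row lasts 1/8 s, in which the tool goes at most 62.5 mm and 10.7 degrees, less where a joint would pass 70% of its speed; a pose out of reach is approached as far as the arm can. A call is refused whole if a number of a shift passes 62.5 or a number of a turn 0.188, either way. A call with a gripper value outside its range is refused whole. "fingers" is the finger opening in mm, from 0 to 85.4, set as the call begins (left out, the last holds). The fingers move at their own pace and stop on an object; "grip_force" is the grip in N (left out, the last holds). Time passes only in rows, so rows that do not move let the fingers close, or fill a call up. It gives the time, the measured TCP pose, the force, the opening and the grip force at its end, in the units of the state.
- sense(): the state, without advancing time (a new reading comes with each control period).
- eyes.snapshot(name): name is "scene" or "top"; returns (picture, depth): 400x640x3 uint8, red, green, blue; 400x640 float32, mm along the optical axis (not along the pixel's ray), 0 where there is no reading.
- eyes.get_calibration(name): a dict with "intrinsics" (3x3 intrinsics, pixels), "R" (3x3) and "t" (3): a world point X has camera coordinates R X + t. Camera axes: x right, y down, z forward; pixel columns grow to the right and rows downward; lengths in mm; the calibration is good to about 2 mm. A picture is of the moment at which its call begins. get_calibration takes no time and is no camera call.
- job.hand_in(): hands the job in; it is judged then, once.
Trained networks look in the newest picture that a camera, given by its name, has taken for a name from the list of things; names that differ only in an ending like _2 or _b are one class to them, and where a whole thing is asked for, a point or a joint stands for the part that bears it (a point fixed in the world has none). Each returns a list of dicts, best first, with "confidence" (0 to 1); they miss things now and then, are a little off and sometimes report something else, mostly with a low value. They report only what shows in the picture. A call takes as long as a camera call. They do not tell look-alikes from the thing itself.
- models.boxes_of(name, camera): "xyz" ([x, y, z] in mm, in world coordinates, good to about 4 mm: the middle of the surface that is visible of it).
- models.cut_out(name, camera): "pixels" (400x640 bool, what is visible of it).
- models.place_of(name, camera): "xyz" ([x, y, z] in mm, in world coordinates, good to about 4 mm: a listed point, or the origin of a listed thing).
The state is a dict: "time": time; "joint_pos": joint angles; "qd": joint speeds; "joint_efforts": joint torques, N m; "tool_pos": TCP position; "tcp_rot": TCP orientation; "ft_force": force on the tool from outside, world axes, zero at the start; "wrist_torque": the same for the moment, N m; "finger_gap": finger opening in mm; "grip_force": force on a finger pad.
Only numpy, scipy, OpenCV 4.12 (cv2) and the standard library are available. Lean on these libraries where they do the work, as an engineer would, in place of code of your own. Each camera call takes 0.05 s, during which the arm holds its last target. There are 200 camera calls.

## Working session

There is one attempt and no reset: what is moved stays moved. The work goes in short steps, Python scripts to look and compute and a tool call to move; the robot and the scene stay as the last step left them, time stands still between calls to the robot, and variables do not carry over. Pictures are saved under pics/ and viewed, at most 10 in all, crops included, and the job is handed in when it is done.

Besides the shell and the picture viewer there is one more tool, called as name(argument=value, ...) on one line, values as JSON. apply_moves: Moves the arm, as the interface text tells. Its arguments: {"type":"object","properties":{"rows":{"type":"array"},"fingers":{"type":"number"},"grip_force":{"type":"number"}},"required":["rows"]}

```bash
mkdir -p pics; cat > h.py <<'E'
import numpy as np, cv2
from bench import sense, eyes, job, models
def cal(c):
    k=eyes.get_calibration(c); return np.array(k["intrinsics"]),np.array(k["R"]),np.array(k["t"])
def world(c,depth):
    K,R,t=cal(c); v,u=np.mgrid[0:400,0:640]
    p=np.stack([(u-K[0,2])/K[0,0]*depth,(v-K[1,2])/K[1,1]*depth,depth],-1)
    return (p-t)@R
def proj(c,X):
    K,R,t=cal(c); p=K@(R@np.array(X,float)+t); return p[:2]/p[2]
E
python3 - <<'E'
from h import *
s=sense(); print({k:s[k] for k in("time","tool_pos","tcp_rot","finger_gap")})
for c in("scene","top"):
    p,d=eyes.snapshot(c); cv2.imwrite(f"pics/{c}0.png",p[...,::-1]); np.savez(f"{c}0.npz",p=p,d=d)
    K,R,t=cal(c); print(c,-R.T@t)
    for n in("case","rule_seat","weight_seat","cutter_seat","weight_c","cutter_c","cutter_head","rule_c","rack","template_c","cone_c","chalk_box_c"):
        print(n,[(np.round(r["xyz"]).astype(int).tolist(),proj(c,r["xyz"]).astype(int).tolist(),round(float(r["confidence"]),2)) for r in models.place_of(n,c)[:4]])
E
```

```text
{'time': 0.0, 'tool_pos': array([135.88715994, 583.83852079, 230.22044315]), 'tcp_rot': array([-1.79891279e+02, -1.00565360e-02,  1.66890827e+02]), 'finger_gap': 85.54659241801654}
scene [ 885.24495172 -277.10459305  675.33417993]
case [([538, 256, -1], [425, 169], 0.73)]
rule_seat [([537, 259, 41], [430, 156], 0.72)]
weight_seat [([471, 251, 13], [406, 148], 0.83), ([449, -38, 11], [300, 194], 0.42)]
cutter_seat [([583, 257, 23], [442, 175], 0.87)]
weight_c [([616, -72, 18], [329, 257], 0.6), ([471, 251, 13], [407, 148], 0.54)]
cutter_c [([452, -40, 12], [300, 195], 0.67)]
cutter_head [([406, -64, 9], [280, 186], 0.64)]
rule_c [([302, -255, 32], [179, 185], 0.8), ([535, -292, 40], [204, 276], 0.75), ([789, 184, 31], [490, 257], 0.61)]
rack [([539, -250, 0], [231, 275], 0.73)]
template_c [([538, -207, 34], [248, 256], 0.66)]
cone_c [([772, -195, 57], [320, 359], 0.84)]
chalk_box_c [([791, -22, 12], [407, 319], 0.71)]
top [404.36339821 -20.55804189 966.75539834]
case [([535, 257, -1], [188, 204], 0.87)]
rule_seat [([533, 264, 43], [179, 202], 0.88)]
weight_seat [([477, 254, 12], [187, 227], 0.79)]
cutter_seat [([587, 262, 22], [183, 180], 0.69)]
weight_c [([615, -67, 20], [325, 168], 0.87)]
cutter_c [([448, -40, 10], [314, 239], 0.91)]
cutter_head [([405, -68, 10], [326, 257], 0.81)]
rule_c [([539, -292, 44], [422, 198], 0.94), ([789, 183, 33], [219, 96], 0.75), ([304, -256, 35], [411, 302], 0.67)]
rack [([541, -247, -3], [399, 199], 0.59)]
template_c [([545, -208, 36], [386, 196], 0.59), ([406, -64, 9], [324, 257], 0.31)]
cone_c [([770, -197, 55], [379, 100], 0.84)]
chalk_box_c [([792, -26, 13], [307, 98], 0.71)]
```

View pics/scene0.png

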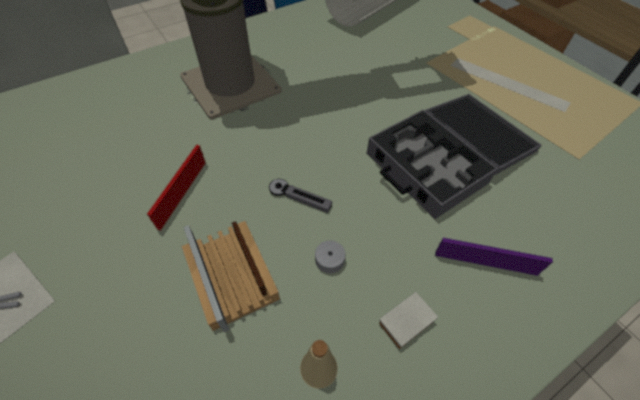

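View pics/top0.png

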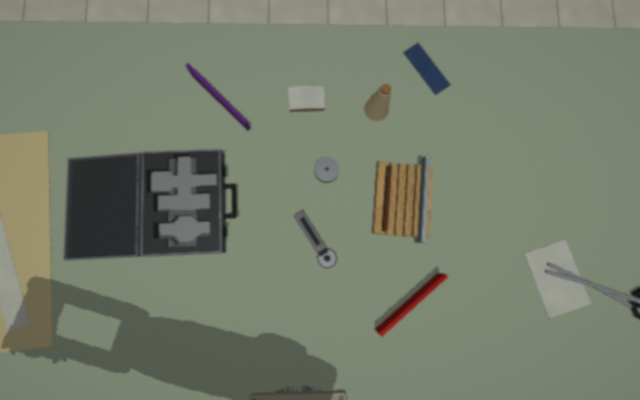

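The pictures show the silver rule in the rack's outer slot: scene (205,276), top (424,198). The look-alikes are red at scene (178,185) / top (411,302) and purple at scene (492,257) / top (219,96). The weight is at top (326,169) and the cutter at top (314,235), with its head at (326,258). The case is at top (184,203), with its lid to the left (+y).

Next I'll fit the poses precisely from the depth clouds.

```bash
cat > fit.py <<'E'
from h import *
from scipy.optimize import minimize, least_squares
def case_h(x,y):
    # height map of case in case frame
    h=np.where((abs(x)<118)&(abs(y)<88),53.,0.)
    h=np.where((abs(x)<102)&(abs(y)<32),42,h)
    h=np.where((abs(x)<20)&(abs(y)<62),np.minimum(h,23),h)
    w=((x+62)**2+y**2<33**2)|((abs(x+62)<18)&(abs(y)<62)); h=np.where(w,13,h)
    xc=x-50
    c=((abs(xc)<16)&(abs(y)<78))|((abs(xc)<26.5)&(y>26)&(y<78))|((abs(xc)<60)&(abs(y)<18))
    return np.where(c&~w,np.minimum(h,23),h)
def rel(P,q):
    a=q[2]; d=P[:,:2]-q[:2]
    return d[:,0]*np.cos(a)+d[:,1]*np.sin(a), -d[:,0]*np.sin(a)+d[:,1]*np.cos(a)
if __name__=="__main__":
    for c in("scene","top"):
        f=np.load(f"{c}0.npz"); W=world(c,f["d"]); P=W[f["d"]>0]
        tab=P[(abs(P[:,2])<15)&(P[:,0]>350)&(P[:,0]<800)&(abs(P[:,1])<300)]
        print(c,"table z",np.median(tab[:,2]),tab[:,2].std())
        z0=np.median(tab[:,2])
        Q=P[(abs(P[:,0]-536)<150)&(abs(P[:,1]-258)<125)]
        def cost(q):
            x,y=rel(Q,q); m=(abs(x)<124)&(y>-92)&(y<84)&~((y<-86)&(abs(x)<60)); e=np.clip(abs(Q[:,2]-z0-case_h(x,y)),0,12)
            return (e*m).sum()/m.sum()
        best=min((minimize(cost,[536+dx,258+dy,a],method="Nelder-Mead",options=dict(initial_simplex=np.array([536+dx,258+dy,a])+np.array([[0,0,0],[6,0,0],[0,6,0],[0,0,.06]]))) for dx in(-4,4) for dy in(-4,4) for a in(-.06,.02,.1)),key=lambda r:r.fun)
        print("case",best.x[:2],np.degrees(best.x[2]),best.fun)
        # tops
        def blob(cx,cy,r,lo,hi,nm):
            m=(np.hypot(P[:,0]-cx,P[:,1]-cy)<r)&(P[:,2]-z0>lo)&(P[:,2]-z0<hi); B=P[m]
            rc=cv2.minAreaRect(B[:,:2].astype(np.float32)); e=cv2.minEnclosingCircle(B[:,:2].astype(np.float32))
            print(nm,m.sum(),"medz",np.median(B[:,2])-z0,"mean",B[:,:2].mean(0),"rect",np.round(rc[0],1),np.round(rc[1],1),round(rc[2],1),"circ",np.round(e[0],1),round(e[1],1))
        blob(615,-70,50,20,40,"weight top"); blob(440,-45,110,10,30,"cutter"); blob(408,-66,27,10,30,"head")
        m=(abs(P[:,0]-538)<130)&(abs(P[:,1]+292)<25)&(P[:,2]-z0>62)&(P[:,2]-z0<85); B=P[m]
        rc=cv2.minAreaRect(B[:,:2].astype(np.float32)); print("rule top",m.sum(),np.median(B[:,2]-z0),rc)
        blob(540,-250,130,30,40,"rack")
E
python3 fit.py
```

```text
scene table z 0.9647469469243132 3.124172502543843
case [533.31451666 263.62364884] 2.1519753147547056 4.115083080895643
weight top 700 medz 27.84782582574046 mean [615.24819961 -71.58359564] rect [613.8 -70.8] [58.5 58.9] 75.6 circ [613.8 -70.3] 30.5
cutter 777 medz 16.668878276769377 mean [449.94353721 -43.23107172] rect [447.3 -38.2] [149.   44.4] 36.4 circ [448.6 -40. ] 74.6
head 283 medz 13.539144599889191 mean [409.00337394 -68.41926986] rect [408.4 -66.5] [52.1 44.3] 42.3 circ [408.4 -66.4] 26.5
rule top 663 71.87051698504355 ((537.4982299804688, -291.28900146484375), (10.62000846862793, 199.91119384765625), 84.31282043457031)
rack 3010 medz 35.83770592850085 mean [ 547.17332363 -250.97243231] rect [ 542.6 -249.7] [130.  197.8] 84.3 circ [ 543.7 -249.6] 107.9
top table z -1.2119405455611725 3.4832608081586196
case [534.75864739 259.30415804] 1.9618789011727087 2.5383617078270246
weight top 492 medz 27.76727964268663 mean [612.26225982 -68.54827154] rect [612.7 -68.9] [57.3 57.8] 43.8 circ [613.2 -68.4] 29.9
cutter 784 medz 16.765476851815844 mean [444.44754161 -42.1799205 ] rect [448.2 -38.3] [148.6  44.3] 33.3 circ [447.8 -37.5] 74.3
head 321 medz 13.723578963793358 mean [407.20850103 -65.51375384] rect [407.7 -64.6] [50.9 44.3] 44.2 circ [408.5 -65.6] 26.2
rule top 480 71.51597948299394 ((536.232177734375, -289.7654724121094), (11.515334129333496, 199.2757568359375), 84.02867126464844)
rack 1900 medz 35.75274965308718 mean [ 538.73409789 -241.96046505] rect [ 539.7 -248. ] [130.4 196.8] 84.3 circ [ 540.  -248.1] 105.8
```

```bash
cat > v.py <<'E'
from fit import *
out=[]
for c,q in(("scene",[533.3,262,np.radians(2.1)]),("top",[534.8,259.3,np.radians(2)])):
    f=np.load(f"{c}0.npz"); W=world(c,f["d"]); z0={"scene":.96,"top":-1.21}[c]
    img=np.zeros((400,400,3),np.uint8)
    P=W.reshape(-1,3); x,y=rel(P,q); m=(abs(x)<140)&(abs(y)<110)
    for a,b,z in zip(x[m],y[m],P[m,2]-z0):
        u,v=int(200+a*1.4),int(200-b*1.4); cv2.circle(img,(u,v),1,(int(np.clip(z*4,0,255)),)*3,-1)
    uu,vv=np.meshgrid(np.arange(400),np.arange(400)); H=case_h((uu-200)/1.4,(200-vv)/1.4)
    e=cv2.Canny((H*4).astype(np.uint8),20,60); img[e>0]=(0,0,255); out.append(img)
cv2.imwrite("pics/hm.png",np.hstack(out))
E
python3 v.py
```

```text
(no output)
```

View pics/hm.png

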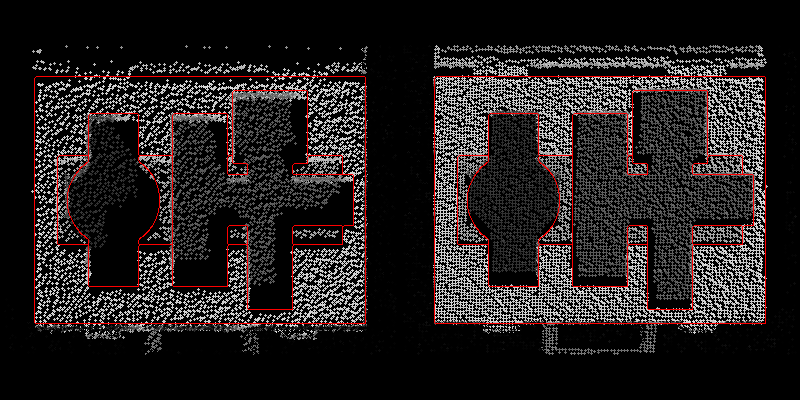

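The height map confirms the case model, with its yaw, its pockets, and the wide end at +y. I'll refine with a surface-distance fit that includes the walls, then average the two views.

```bash
cat > kd.py <<'E'
from fit import *
from scipy.spatial import cKDTree
def walls(hf,xs,ys):
    X,Y=np.meshgrid(xs,ys); H=hf(X,Y); pts=[np.c_[X.ravel(),Y.ravel(),H.ravel()]]
    for ax in(0,1):
        d=np.diff(H,axis=ax); i=np.argwhere(abs(d)>2)
        for a,b in i:
            a2,b2=(a+1,b) if ax==0 else (a,b+1); z=np.arange(min(H[a,b],H[a2,b2]),max(H[a,b],H[a2,b2]),1.5)
            pts.append(np.c_[np.full(len(z),(X[a,b]+X[a2,b2])/2),np.full(len(z),(Y[a,b]+Y[a2,b2])/2),z])
    return cKDTree(np.vstack(pts))
def fitkd(P,tree,q0,sel):
    def r(q):
        x,y=rel(P,q); m=sel(x,y); d=tree.query(np.c_[x,y,P[:,2]-q[3]],distance_upper_bound=8)[0]; return np.where(m,np.minimum(d,8),0)
    q=np.array(q0,float)
    x,y=rel(P,q); P=P[sel(x,y)]; m0=sel
    f=lambda q:(np.minimum(tree.query(np.c_[(*rel(P,q),P[:,2]-q[3])])[0],6)**1.2).mean()
    r=minimize(f,q,method="Nelder-Mead",options=dict(initial_simplex=q+np.array([[0,0,0,0],[4,0,0,0],[0,4,0,0],[0,0,.03,0],[0,0,0,2]]),maxiter=250,xatol=.02))
    return r.x,r.fun
def cut_h(x,y): return np.where((abs(y)<13)&(x>-75)&(x<40)|(np.hypot(x-52,y)<23),17,0)
def wt_h(x,y): return np.where(np.hypot(x,y)<30,28,0)
def rul_h(x,y): return np.where((abs(x)<100)&(abs(y)<5),72,36)
def casef(x,y): return case_h(x,y)
def load(c,n): f=np.load(f"{c}{n}.npz"); return world(c,f["d"])[f["d"]>0]
Z={"scene":.96,"top":-1.21}
def fit_case(P,z0):
    t=walls(case_h,np.arange(-125,125,1.5),np.arange(-95,86,1.5))
    return fitkd(P,t,[534.5,260.5,.036,z0],lambda x,y:(abs(x)<122)&(y>-92)&(y<82)&~((y<-84)&(abs(x)<70)))
if __name__=="__main__":
    for c in("scene","top"):
        P=load(c,0); print(c)
        r=fit_case(P,Z[c]); print("case",np.round(r[0],2),"deg",np.degrees(r[0][2]),r[1])
        t=walls(wt_h,np.arange(-45,45,1),np.arange(-45,45,1)); r=fitkd(P,t,[613.5,-69.5,0,Z[c]],lambda x,y:np.hypot(x,y)<40); print("weight",np.round(r[0],2),r[1])
        t=walls(cut_h,np.arange(-90,90,1),np.arange(-35,35,1)); r=fitkd(P,t,[448,-39.5,np.radians(214),Z[c]],lambda x,y:(abs(x)<85)&(abs(y)<30)); print("cutter",np.round(r[0],2),np.degrees(r[0][2]),r[1])
        t=walls(rul_h,np.arange(-106,106,1),np.arange(-9,9,1)); r=fitkd(P[P[:,2]>40],t,[536.8,-290.5,np.radians(-5.8),Z[c]],lambda x,y:(abs(x)<106)&(abs(y)<9)); print("rule",np.round(r[0],2),np.degrees(r[0][2]),r[1])
E
python3 kd.py
```

```text
scene
case [5.3344e+02 2.5867e+02 4.0000e-02 2.4000e-01] deg 2.146816046519454 1.2401973827319
weight [ 6.1305e+02 -6.9580e+01  2.0000e-02  8.6000e-01] 0.9859143896453083
cutter [448.73 -40.87   3.7    0.92] 211.97519670823897 1.5943692367379698
rule [ 5.3753e+02 -2.9094e+02 -1.0000e-01  1.1900e+00] -5.708371978105499 0.7996901704554967
top
case [ 5.3469e+02  2.5973e+02  3.0000e-02 -1.8400e+00] deg 1.896748226102055 1.6403545170043494
weight [ 6.1318e+02 -6.8340e+01  1.0000e-02 -1.2900e+00] 1.5046744733877813
cutter [450.71 -38.08   3.69  -1.28] 211.6716751437816 2.0452368407555888
rule [ 5.3694e+02 -2.8956e+02 -1.0000e-01 -8.2000e-01] -5.780369937403756 1.0081346317444024
```

Both views agree to about 1.3 mm, and the heights match the text. Confusable things, with the choice for each:
- **Rule:** silver, in the rack, scene (205,276). The red one at (178,185) and the purple one at (492,257) are not it.
- **Weight:** scene (329,257), the only one.
- **Cutter:** scene (300,195), the only one.

Next come one close crop of the rule and a move planner.

```bash
cat > plan.py <<'E'
import sys,json
from h import *
from scipy.spatial.transform import Rotation as Ro, Slerp
# usage: plan.py "x,y,z,roll,pitch,yaw[,start]" N ...: rows from the present pose to the waypoints
def plan(wps,start=None):
    if start is None:
        s=sense(); start=[*s["tool_pos"],*s["tcp_rot"]]
    p=np.array(start[:3],float); R=Ro.from_euler("xyz",start[3:],degrees=True); out=[]
    for w,n in wps:
        p1=np.array(w[:3],float); R1=Ro.from_euler("xyz",w[3:],degrees=True); p0,R0=p.copy(),R
        rv=(R0.inv()*R1).as_rotvec()
        for i in range(1,n+1):
            tp=p0+(p1-p0)*i/n; tR=R0*Ro.from_rotvec(rv*i/n)
            sh=np.round(R.inv().apply(tp-p),1); tu=np.round((R.inv()*tR).as_rotvec(),3)
            out.append([*(sh+0.).tolist(),*(tu+0.).tolist()]); p=p+R.apply(sh); R=R*Ro.from_rotvec(tu)
    for i in range(0,len(out),5): print(json.dumps(out[i:i+5]).replace(" ",""))
def st():
    s=sense(); print("t",round(float(s["time"]),2),"p",np.round(s["tool_pos"],1),"r",np.round(s["tcp_rot"],1),"F",np.round(s["ft_force"],1),"gap",round(float(s["finger_gap"]),1),"q",np.round(s["joint_pos"]))
E
python3 - <<'E'
from plan import *
f=np.load("top0.npz"); cv2.imwrite("pics/crop.png",cv2.resize(f["p"][140:260,360:460,::-1],None,fx=5,fy=5,interpolation=cv2.INTER_CUBIC))
plan([([613,-69,160,180,0,182],15),([613,-69,3,180,0,182],5)],[136.06,584.37,231.29,-180,0,166.89])
E
```

```text
[[-40.8,-35.2,4.8,0.0,0.0,-0.018],[-40.3,-36.0,4.7,0.0,0.0,-0.017],[-39.5,-36.6,4.8,0.0,0.0,-0.018],[-39.0,-37.3,4.7,0.0,0.0,-0.017],[-38.3,-38.0,4.8,0.0,0.0,-0.018]]
[[-37.5,-38.6,4.7,0.0,0.0,-0.017],[-37.0,-39.3,4.8,0.0,0.0,-0.018],[-36.2,-40.0,4.7,0.0,0.0,-0.018],[-35.5,-40.6,4.8,0.0,0.0,-0.017],[-34.8,-41.2,4.7,0.0,0.0,-0.018]]
[[-34.0,-41.8,4.8,0.0,0.0,-0.017],[-33.4,-42.4,4.7,0.0,0.0,-0.018],[-32.5,-43.0,4.8,0.0,0.0,-0.018],[-31.8,-43.6,4.7,0.0,0.0,-0.017],[-31.1,-44.1,4.8,0.0,0.0,-0.018]]
[[0.0,0.0,31.4,0.0,0.0,0.0],[0.0,0.0,31.4,0.0,0.0,0.0],[0.0,0.0,31.4,0.0,0.0,0.0],[0.0,0.0,31.4,0.0,0.0,0.0],[0.0,0.0,31.4,0.0,0.0,0.0]]
```

View pics/crop.png

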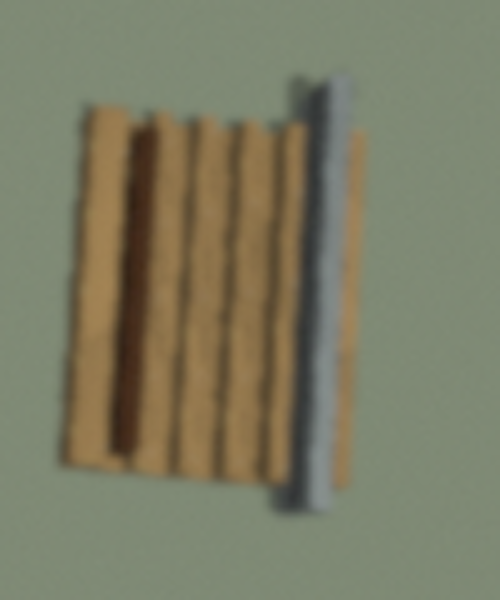

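The crop shows the silver rule standing in the right-hand slot (crop (325,290), top (425,198)) and the brown template in the left one. The choice is confirmed, so I'll move to the weight.

apply_moves(rows=[[-40.8,-35.2,4.8,0,0,-0.018],[-40.3,-36.0,4.7,0,0,-0.017],[-39.5,-36.6,4.8,0,0,-0.018],[-39.0,-37.3,4.7,0,0,-0.017],[-38.3,-38.0,4.8,0,0,-0.018]], fingers=85)

```text
time: 1.92
tool_pos: [295.9, 365.2, 207.6]
tcp_rot: [180.0, 0.0, 172.0]
ft_force: [0.6, 0.4, -0.5]
finger_gap: 84.9
grip_force: 0.0
```

apply_moves(rows=[[-37.5,-38.6,4.7,0,0,-0.017],[-37.0,-39.3,4.8,0,0,-0.018],[-36.2,-40.0,4.7,0,0,-0.018],[-35.5,-40.6,4.8,0,0,-0.017],[-34.8,-41.2,4.7,0,0,-0.018]])

```text
time: 2.55
tool_pos: [455.0, 147.3, 184.0]
tcp_rot: [180.0, 0.1, 177.0]
ft_force: [0.8, 0.2, 0.5]
finger_gap: 84.9
grip_force: 0.0
```

apply_moves(rows=[[-34.0,-41.8,4.8,0,0,-0.017],[-33.4,-42.4,4.7,0,0,-0.018],[-32.5,-43.0,4.8,0,0,-0.018],[-31.8,-43.6,4.7,0,0,-0.017],[-31.1,-44.1,4.8,0,0,-0.018]])

```text
time: 3.18
tool_pos: [614.0, -70.6, 159.9]
tcp_rot: [180.0, 0.0, -178.0]
ft_force: [0.6, 0.4, 0.6]
finger_gap: 84.9
grip_force: 0.0
```

apply_moves(rows=[[0,0,0,0,0,0],[0,0,0,0,0,0],[0,0,0,0,0,0],[0,0,0,0,0,0],[0,0,0,0,0,0]])

```text
time: 3.8
tool_pos: [613.0, -68.4, 160.5]
tcp_rot: [-180.0, 0.0, -177.9]
ft_force: [-0.2, 0.2, -0.2]
finger_gap: 85.1
grip_force: 0.0
```

apply_moves(rows=[[0,0,40,0,0,0],[0,0,45,0,0,0],[0,0,40,0,0,0],[0,0,22,0,0,0],[0,0,10,0,0,0]])

```text
time: 4.42
tool_pos: [612.5, -68.8, 2.1]
tcp_rot: [180.0, -0.1, -178.0]
ft_force: [0.6, 0.2, 0.3]
finger_gap: 84.8
grip_force: 0.0
```

apply_moves(rows=[[0,0,0,0,0,0],[0,0,0,0,0,0],[0,0,0,0,0,0],[0,0,0,0,0,0],[0,0,0,0,0,0]], fingers=50, grip_force=60)

```text
time: 5.05
tool_pos: [614.7, -69.4, 5.2]
tcp_rot: [-179.9, 0.2, -178.0]
ft_force: [-1.5, -0.3, 7.6]
finger_gap: 57.7
grip_force: 65.9
```

apply_moves(rows=[[0,0,0,0,0,0],[0,0,-10,0,0,0],[0,0,-30,0,0,0],[0,0,-40,0,0,0],[0,0,-40,0,0,0]])

```text
time: 5.68
tool_pos: [612.3, -68.8, 123.8]
tcp_rot: [180.0, -0.1, -178.0]
ft_force: [-0.3, -0.9, -4.7]
finger_gap: 57.6
grip_force: 65.8
```

```bash
python3 - <<'E'
from plan import *
st()
plan([([472.1,257,123,180,0,182],10)],[613,-69,123,180,0,182])
E
```

```text
t 5.67 p [612.3 -68.8 123.8] r [ 1.80e+02 -1.00e-01 -1.78e+02] F [-0.3 -0.9 -4.7] gap 57.6 q [ -11.   14.   89.    0.   77. -103.]
[[12.9,33.1,0.0,0.0,0.0,0.0],[13.0,33.0,0.0,0.0,0.0,0.0],[12.9,33.1,0.0,0.0,0.0,0.0],[13.0,33.1,0.0,0.0,0.0,0.0],[12.9,33.1,0.0,0.0,0.0,0.0]]
[[13.0,33.0,0.0,0.0,0.0,0.0],[12.9,33.1,0.0,0.0,0.0,0.0],[12.9,33.1,0.0,0.0,0.0,0.0],[13.0,33.0,0.0,0.0,0.0,0.0],[12.9,33.1,0.0,0.0,0.0,0.0]]
```

apply_moves(rows=[[12.9,33.1,0,0,0,0],[13,33,0,0,0,0],[12.9,33.1,0,0,0,0],[13,33.1,0,0,0,0],[12.9,33.1,0,0,0,0]])

```text
time: 6.3
tool_pos: [541.5, 95.0, 123.0]
tcp_rot: [180.0, -0.0, -178.0]
ft_force: [1.0, 0.3, -3.1]
finger_gap: 58.0
grip_force: 65.8
```

apply_moves(rows=[[13,33,0,0,0,0],[12.9,33.1,0,0,0,0],[12.9,33.1,0,0,0,0],[13,33,0,0,0,0],[12.9,33.1,0,0,0,0]])

```text
time: 6.92
tool_pos: [471.1, 257.8, 123.1]
tcp_rot: [-180.0, -0.0, -178.0]
ft_force: [0.1, 0.1, -4.2]
finger_gap: 57.9
grip_force: 65.8
```

apply_moves(rows=[[0,0,20,0,0,0],[0,0,20,0,0,0],[0,0,8,0,0,0],[0,0,0,0,0,0],[0,0,0,0,0,0]])

```text
time: 7.55
tool_pos: [472.7, 257.0, 76.0]
tcp_rot: [180.0, 0.1, -178.0]
ft_force: [0.3, -0.2, -3.5]
finger_gap: 58.1
grip_force: 65.9
```

```bash
cat > look.py <<'E'
import sys
from plan import *
n=sys.argv[1]; x0,y0,x1,y1=[int(a) for a in sys.argv[2].split(",")] if len(sys.argv)>2 else (0,0,0,0)
st(); ims=[]
for c in("scene","top"):
    p,d=eyes.snapshot(c); np.savez(f"{c}{n}.npz",p=p,d=d); ims.append(p)
if x1: # crop windows centred on world point in each view
    pass
def crop(c,p,X,r=60):
    u,v=proj(c,X).astype(int); u=np.clip(u,r,640-r); v=np.clip(v,r,400-r)
    return cv2.resize(p[v-r:v+r,u-r:u+r],(400,400),interpolation=cv2.INTER_CUBIC)
X=[x0,y0,x1]; cv2.imwrite(f"pics/look{n}.png",np.hstack([crop(c,p,X) for c,p in zip(("scene","top"),ims)])[...,::-1])
E
python3 look.py 1 500,258,60,0
```

```text
t 7.55 p [472.7 257.   76. ] r [ 1.80e+02  1.00e-01 -1.78e+02] F [ 0.3 -0.2 -3.5] gap 58.1 q [ 23.   5. 104.   0.  70. -69.]
```

View pics/look1.png

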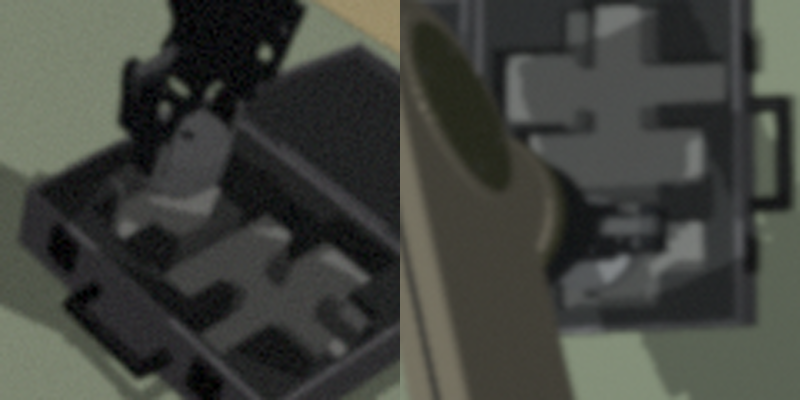

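The weight seems to have pivoted about the pad axis: its face shows at scene crop (195,140). I'll measure the tilt from depth.

```bash
python3 - <<'E'
from h import *
f=np.load("scene1.npz"); W=world("scene",f["d"]); p=f["p"]
m=(f["d"]>0)&(abs(W[...,0]-478)<50)&(abs(W[...,1]-257)<45)&(W[...,2]>57)&(W[...,2]<150)
P=W[m]; C=p[m].astype(int).mean(1)
v,u=np.nonzero(m); print(m.sum(), P.min(0),P.max(0))
# bright disc face
b=C>55; Q=P[b]; print(b.sum())
# ransac planes
rng=np.random.default_rng(0)
for it in range(3):
    best=None
    for k in range(400):
        s=Q[rng.choice(len(Q),3)]; n=np.cross(s[1]-s[0],s[2]-s[0]); l=np.linalg.norm(n)
        if l<50: continue
        n/=l; i=abs((Q-s[0])@n)<1.5
        if best is None or i.sum()>best.sum(): best=i;bn=n
    G=Q[best]; c=G.mean(0); n=np.linalg.svd(G-c)[2][2]
    a=(G-c); print("plane",best.sum(),"n",np.round(n*np.sign(n[2]),2),"c",np.round(c,1),"ext",np.round(G.min(0)),np.round(G.max(0)))
    Q=Q[~best]
E
```

```text
751 [442.72425387 212.00800017  71.29578203] [502.06120653 301.09345864 149.96930892]
409
plane 199 n [ 0.01 -0.01  1.  ] c [480.7 259.4  99.3] ext [443. 222.  98.] [502. 285. 101.]
plane 92 n [-0.86  0.51  0.01] c [493.7 239.   86.9] ext [482. 221.  71.] [502. 255. 115.]
plane 44 n [-0.87  0.49  0.05] c [490.5 239.   88.9] ext [482. 223.  73.] [501. 260. 110.]
```

The weight is level after all (top plane z≈99, normal vertical), and it is centred within about 1 mm. I'll nudge it 0.6 mm toward -x and lower it.

apply_moves(rows=[[0.6,0,12,0,0,0],[0,0,12,0,0,0],[0,0,10,0,0,0],[0,0,8,0,0,0],[0,0,6,0,0,0]])

```text
time: 8.28
tool_pos: [471.2, 256.8, 26.2]
tcp_rot: [-180.0, -0.0, -178.0]
ft_force: [0.5, -0.6, -4.9]
finger_gap: 57.7
grip_force: 65.9
```

apply_moves(rows=[[0,0,4,0,0,0],[0,0,3,0,0,0],[0,0,2,0,0,0],[0,0,1,0,0,0],[0,0,0,0,0,0]])

```text
time: 8.9
tool_pos: [471.7, 257.0, 18.3]
tcp_rot: [-180.0, 0.0, -178.0]
ft_force: [-6.0, -1.7, 7.1]
finger_gap: 57.7
grip_force: 66.9
```

apply_moves(rows=[[0,0,0.7,0,0,0],[0,0,0.7,0,0,0],[0,0,0,0,0,0],[0,0,0,0,0,0],[0,0,0,0,0,0]])

```text
time: 9.52
tool_pos: [471.7, 257.0, 18.2]
tcp_rot: [-180.0, -0.0, -178.0]
ft_force: [-12.8, -5.3, 20.0]
finger_gap: 57.9
grip_force: 68.4
```

```bash
python3 - <<'E'
from plan import *
st()
p,d=eyes.snapshot("scene"); W=world("scene",d)
m=(d>0)&(np.hypot(W[...,0]-472,W[...,1]-257)<27)&(W[...,2]<60); P=W[m]
print(np.histogram(P[:,2],bins=range(0,62,3)))
E
```

```text
t 9.53 p [471.7 257.   18.2] r [-180.   -0. -178.] F [-12.8  -5.3  20. ] gap 57.9 q [ 23.  10. 106.  -0.  64. -69.]
(array([  0,   0,   0,   0,   0,   0,   0,   0,   0,   0,   1,   1,   4,
       121,  75,   1,   1,   0,   0,   0]), array([ 0,  3,  6,  9, 12, 15, 18, 21, 24, 27, 30, 33, 36, 39, 42, 45, 48,
       51, 54, 57, 60]))
```

The weight's top is at about 41 mm, which is home. I'll ease off, release and rise.

apply_moves(rows=[[0,0,-0.8,0,0,0],[0,0,0,0,0,0],[0,0,0,0,0,0],[0,0,0,0,0,0],[0,0,0,0,0,0]], fingers=74)

```text
time: 10.2
tool_pos: [471.4, 256.8, 16.2]
tcp_rot: [-180.0, -0.0, -178.0]
ft_force: [0.9, 1.4, 0.8]
finger_gap: 74.2
grip_force: 0.0
```

apply_moves(rows=[[0,0,0,0,0,0],[0,0,-10,0,0,0],[0,0,-40,0,0,0],[0,0,-50,0,0,0],[0,0,-50,0,0,0]])

```text
time: 10.82
tool_pos: [471.3, 256.8, 168.6]
tcp_rot: [180.0, 0.0, -178.0]
ft_force: [1.9, 1.3, 0.7]
finger_gap: 73.8
grip_force: 0.0
```

```bash
python3 - <<'E'
from plan import *
st()
plan([([450,-39.5,120,180,0,211.8],10),([450,-39.5,0.5,180,0,211.8],5)],[471.7,257,167,180,0,182])
E
```

```text
t 10.82 p [471.3 256.8 168.6] r [ 180.    0. -178.] F [1.9 1.3 0.7] gap 73.8 q [ 23.  -0. 100.  -0.  80. -69.]
[[3.2,-29.6,4.7,0.0,0.0,-0.052],[4.7,-29.3,4.7,0.0,0.0,-0.052],[6.3,-29.1,4.7,0.0,0.0,-0.052],[7.7,-28.7,4.7,0.0,0.0,-0.052],[9.3,-28.2,4.7,0.0,0.0,-0.052]]
[[10.7,-27.8,4.7,0.0,0.0,-0.052],[12.1,-27.1,4.7,0.0,0.0,-0.052],[13.5,-26.5,4.7,0.0,0.0,-0.052],[14.9,-25.7,4.7,0.0,0.0,-0.052],[16.2,-25.0,4.7,0.0,0.0,-0.052]]
[[0.0,0.0,23.9,0.0,0.0,0.0],[0.0,0.0,23.9,0.0,0.0,0.0],[0.0,0.0,23.9,0.0,0.0,0.0],[0.0,0.0,23.9,0.0,0.0,0.0],[0.0,0.0,23.9,0.0,0.0,0.0]]
```

apply_moves(rows=[[3.2,-29.6,4.7,0,0,-0.052],[4.7,-29.3,4.7,0,0,-0.052],[6.3,-29.1,4.7,0,0,-0.052],[7.7,-28.7,4.7,0,0,-0.052],[9.3,-28.2,4.7,0,0,-0.052]], fingers=60)

```text
time: 11.45
tool_pos: [460.7, 107.8, 143.6]
tcp_rot: [-180.0, 0.1, -163.0]
ft_force: [0.5, -0.4, -1.0]
finger_gap: 59.9
grip_force: 0.0
```

apply_moves(rows=[[10.7,-27.8,4.7,0,0,-0.052],[12.1,-27.1,4.7,0,0,-0.052],[13.5,-26.5,4.7,0,0,-0.052],[14.9,-25.7,4.7,0,0,-0.052],[16.2,-25,4.7,0,0,-0.052]])

```text
time: 12.08
tool_pos: [450.0, -40.6, 120.2]
tcp_rot: [-180.0, 0.1, -148.1]
ft_force: [0.1, 1.1, -0.3]
finger_gap: 59.7
grip_force: 0.0
```

apply_moves(rows=[[0,0,40,0,0,0],[0,0,40,0,0,0],[0,0,25,0,0,0],[0,0,12,0,0,0],[0,0,0,0,0,0]])

```text
time: 12.7
tool_pos: [449.7, -39.6, 2.4]
tcp_rot: [180.0, -0.0, -148.2]
ft_force: [-0.2, -0.6, -0.3]
finger_gap: 59.9
grip_force: 0.0
```

apply_moves(rows=[[0,0,0,0,0,0],[0,0,0,0,0,0],[0,0,0,0,0,0],[0,0,0,0,0,0],[0,0,0,0,0,0]], fingers=15, grip_force=50)

```text
time: 13.32
tool_pos: [451.3, -40.0, 3.9]
tcp_rot: [-179.9, 0.1, -148.2]
ft_force: [-0.1, 0.1, 6.0]
finger_gap: 25.1
grip_force: 50.6
```

apply_moves(rows=[[0,0,0,0,0,0],[0,0,-10,0,0,0],[0,0,-30,0,0,0],[0,0,-40,0,0,0],[0,0,-40,0,0,0]])

```text
time: 13.95
tool_pos: [449.5, -39.6, 124.0]
tcp_rot: [180.0, -0.0, -148.2]
ft_force: [-0.0, -0.8, -0.6]
finger_gap: 24.6
grip_force: 49.6
```

```bash
python3 - <<'E'
from plan import *
st()
plan([([584.1,260.9,110,180,0,92],15)],[450,-39.5,123,180,0,211.8])
E
```

```text
t 13.95 p [449.5 -39.6 124. ] r [ 180.    -0.  -148.2] F [-0.  -0.8 -0.6] gap 24.6 q [ -12.  -12.  115.   -0.   76. -133.]
[[-18.2,12.3,0.9,0.0,0.0,0.139],[-16.2,14.7,0.8,0.0,0.0,0.14],[-14.1,16.8,0.9,0.0,0.0,0.139],[-11.6,18.7,0.9,0.0,0.0,0.14],[-8.9,20.0,0.8,0.0,0.0,0.139]]
[[-6.0,21.1,0.9,0.0,0.0,0.139],[-3.0,21.7,0.9,0.0,0.0,0.14],[0.0,21.9,0.8,0.0,0.0,0.139],[3.1,21.8,0.9,0.0,0.0,0.14],[6.0,21.0,0.9,0.0,0.0,0.139]]
[[9.0,20.1,0.8,0.0,0.0,0.139],[11.6,18.6,0.9,0.0,0.0,0.14],[14.1,16.8,0.9,0.0,0.0,0.139],[16.3,14.7,0.8,0.0,0.0,0.14],[18.1,12.2,0.9,0.0,0.0,0.139]]
```

apply_moves(rows=[[-18.2,12.3,0.9,0,0,0.139],[-16.2,14.7,0.8,0,0,0.14],[-14.1,16.8,0.9,0,0,0.139],[-11.6,18.7,0.9,0,0,0.14],[-8.9,20,0.8,0,0,0.139]])

```text
time: 14.58
tool_pos: [494.7, 61.2, 118.7]
tcp_rot: [180.0, 0.0, 171.6]
ft_force: [0.3, -0.5, -1.2]
finger_gap: 24.8
grip_force: 49.6
```

apply_moves(rows=[[-6,21.1,0.9,0,0,0.139],[-3,21.7,0.9,0,0,0.14],[0,21.9,0.8,0,0,0.139],[3.1,21.8,0.9,0,0,0.14],[6,21,0.9,0,0,0.139]])

```text
time: 15.2
tool_pos: [539.3, 161.3, 114.2]
tcp_rot: [-180.0, 0.0, 131.7]
ft_force: [-0.3, -0.1, -0.4]
finger_gap: 24.8
grip_force: 49.6
```

apply_moves(rows=[[9,20.1,0.8,0,0,0.139],[11.6,18.6,0.9,0,0,0.14],[14.1,16.8,0.9,0,0,0.139],[16.3,14.7,0.8,0,0,0.14],[18.1,12.2,0.9,0,0,0.139]])

```text
time: 15.82
tool_pos: [583.9, 261.4, 109.9]
tcp_rot: [-180.0, 0.0, 91.7]
ft_force: [-0.8, 0.4, -1.2]
finger_gap: 24.4
grip_force: 49.6
```

apply_moves(rows=[[0,0,20,0,0,0],[0,0,15,0,0,0],[0,0,5,0,0,0],[0,0,0,0,0,0],[0,0,0,0,0,0]])

```text
time: 16.45
tool_pos: [584.3, 260.5, 70.1]
tcp_rot: [179.9, -0.0, 92.0]
ft_force: [0.3, 0.5, -1.2]
finger_gap: 24.7
grip_force: 49.6
```

```bash
python3 look.py 2 560,258,60,0; python3 - <<'E'
from kd import *
t=walls(cut_h,np.arange(-90,90,1),np.arange(-35,35,1))
from scipy.spatial import cKDTree
def cut_top(n=1):
    X,Y=np.meshgrid(np.arange(-90,90,1),np.arange(-35,35,1)); H=cut_h(X,Y); k=H>0
    pts=[np.c_[X[k],Y[k],np.full(k.sum(),9)]]
    e=cv2.Canny((k*255).astype(np.uint8),50,100)>0
    for z in range(-9,9,2): pts.append(np.c_[X[e],Y[e],np.full(e.sum(),z)])
    return cKDTree(np.vstack(pts))
T=cut_top()
for c in("scene","top"):
    P=load(c,2); x,y=rel(P,[584.1,260.9,np.radians(92)])
    m=(abs(x)<85)&(abs(y)<32)&(P[:,2]>58)&(P[:,2]<95)&(abs(x)>13); Q=P[m]; print(c,m.sum(),np.percentile(Q[:,2],[5,50,95]),"x",np.percentile(x[m],[1,99]))
    f=lambda q:(np.minimum(T.query(np.c_[(*rel(Q,q),Q[:,2]-q[3])])[0],6)**1.2).mean()
    q0=np.array([584.1,260.9,np.radians(92),76])
    r=minimize(f,q0,method="Nelder-Mead",options=dict(initial_simplex=q0+np.array([[0,0,0,0],[4,0,0,0],[0,4,0,0],[0,0,.04,0],[0,0,0,3]])))
    print(np.round(r.x,2),np.degrees(r.x[2]),r.fun)
E
```

```text
t 16.45 p [584.3 260.5  70.1] r [179.9  -0.   92. ] F [ 0.3  0.5 -1.2] gap 24.7 q [19. 21. 87.  0. 72. 17.]
scene 433 [72.25728241 83.89164626 86.1520296 ] x [-73.67632933  72.75606134]
[583.35 262.97   1.61  75.68] 92.38462830644447 1.364342790312684
top 360 [71.28945089 82.24573807 85.39459603] x [-71.86405497 -14.15006745]
[583.43 264.53   1.62  73.81] 92.57166276895492 1.371039601423156
```

View pics/look2.png

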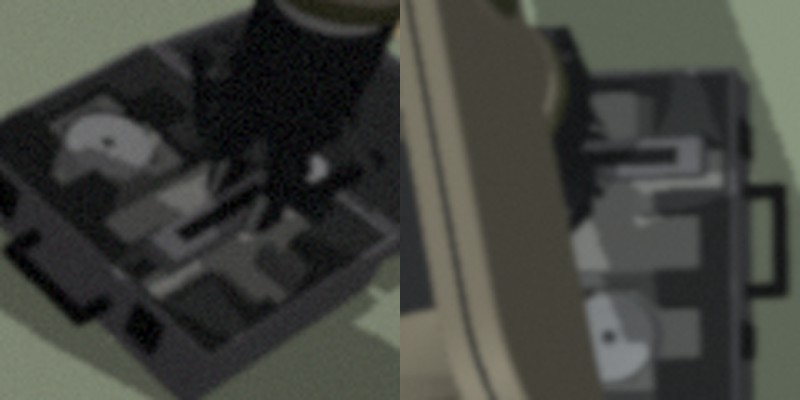

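The weight sits home (scene crop (110,140)), and the cutter is over its pocket with its head at +y. I'll check its lengthwise position with the same estimator that I used on the table.

```bash
python3 - <<'E'
from kd import *
for c,cs in(("scene",[533.44,258.67,np.radians(2.15)]),("top",[534.69,259.73,np.radians(1.9)])):
    seat=[cs[0]+50*np.cos(cs[2]),cs[1]+50*np.sin(cs[2]),cs[2]+np.pi/2]
    for n,q,zl,zh in((0,{"scene":[448.73,-40.87,np.radians(212)],"top":[450.71,-38.08,np.radians(211.7)]}[c],6,30),(2,seat,58,95)):
        P=load(c,n); P=P[(P[:,2]>zl)&(P[:,2]<zh)]; x,y=rel(P,q)
        k=(abs(y)<9)&(x<-50)&(x>-90); h=(abs(y)<8)&(x>50)&(x<90)
        w=(x<-25)&(x>-65)&(abs(y)<25)
        print(c,n,"tail",np.sort(x[k])[:6].round(1),"head",np.sort(x[h])[-6:].round(1),"handle side",np.percentile(y[w],[2,50,98]).round(1), "slope",np.degrees(np.polyfit(x[w],y[w],1)[0]).round(2))
E
```

```text
scene 0 tail [-74.8 -74.6 -74.5 -74.4 -74.3 -74.2] head [71.5 72.3 72.6 73.4 74.2 75.9] handle side [-11.3   4.7  13.8] slope 2.16
scene 2 tail [-74.5 -74.2 -74.  -73.1 -73.1 -73.1] head [72.2 73.5 74.5 75.  76.7 77.1] handle side [-13.8  -4.3  11.2] slope -0.33
top 0 tail [-71.8 -71.6 -71.2 -70.9 -70.3 -70.1] head [74.7 75.  75.2 75.8 76.  76.5] handle side [-12.3  -0.1  12.3] slope 0.32
top 2 tail [-72.5 -72.4 -72.4 -72.3 -72.2 -72.2] head [] handle side [-12.2   1.7  12.9] slope 0.89
```

apply_moves(rows=[[-0.8,0,8,0,0,0],[0,0,10,0,0,0],[0,0,10,0,0,0],[0,0,8,0,0,0],[0,0,4,0,0,0]])

```text
time: 17.18
tool_pos: [583.4, 259.7, 28.3]
tcp_rot: [-179.9, 0.0, 92.0]
ft_force: [0.6, -0.0, -1.1]
finger_gap: 25.1
grip_force: 49.6
```

apply_moves(rows=[[0,0,2,0,0,0],[0,0,1,0,0,0],[0,0,0.5,0,0,0],[0,0,0.5,0,0,0],[0,0,0,0,0,0]])

```text
time: 17.8
tool_pos: [584.0, 260.0, 27.0]
tcp_rot: [180.0, 0.0, 92.0]
ft_force: [-6.7, -3.7, 8.9]
finger_gap: 24.6
grip_force: 51.0
```

```bash
python3 - <<'E'
from kd import *
from plan import st
st()
for c in("scene","top"):
    p,d=eyes.snapshot(c); P=world(c,d)[d>0]; x,y=rel(P,[584.1,260.5,np.radians(92)])
    for lo,hi in((-65,-45),(-45,-25),(25,45),(45,65)):
        m=(x>lo)&(x<hi)&(abs(y)<10)&(P[:,2]>15)&(P[:,2]<60); print(c,lo,m.sum(),np.percentile(P[m,2],[20,50,90]).round(1) if m.sum() else "")
E
```

```text
t 17.8 p [584. 260.  27.] r [180.   0.  92.] F [-6.7 -3.7  8.9] gap 24.6 q [19. 24. 89. -0. 68. 17.]
scene -65 67 [41.  41.9 43.2]
scene -45 64 [41.  41.9 43.5]
scene 25 1 [41.6 41.6 41.6]
scene 45 16 [36.4 37.8 41.8]
top -65 75 [38.4 39.7 41.3]
top -45 75 [38.6 39.8 41.5]
top 25 0 
top 45 0
```

The cutter is home: its top is at about 41 mm in both views. I'll release, rise, and plan the reach to the rule.

apply_moves(rows=[[0,0,-0.5,0,0,0],[0,0,0,0,0,0],[0,0,0,0,0,0],[0,0,0,0,0,0],[0,0,0,0,0,0]], fingers=45)

```text
time: 18.52
tool_pos: [583.9, 259.9, 25.8]
tcp_rot: [-180.0, 0.0, 92.0]
ft_force: [0.0, -0.3, 0.6]
finger_gap: 44.6
grip_force: 0.0
```

apply_moves(rows=[[0,0,-10,0,0,0],[0,0,-30,0,0,0],[0,0,-40,0,0,0],[0,0,-40,0,0,0],[0,0,0,0,0,0]])

```text
time: 19.15
tool_pos: [586.9, 261.0, 152.0]
tcp_rot: [179.5, -0.2, 92.0]
ft_force: [0.6, 0.2, 0.4]
finger_gap: 44.9
grip_force: 0.0
```

```bash
python3 - <<'E'
from plan import *
st()
plan([([537.2,-290.2,130,180,0,174.25],15)],[584.1,260.1,146.5,180,0,92])
E
```

```text
t 19.15 p [586.9 261.  152. ] r [179.5  -0.2  92. ] F [0.6 0.2 0.4] gap 44.9 q [19. 16. 84.  0. 80. 17.]
[[-36.6,-4.4,1.1,0.0,0.0,-0.096],[-35.9,-7.9,1.1,0.0,0.0,-0.095],[-35.1,-11.3,1.1,0.0,0.0,-0.096],[-33.8,-14.5,1.1,0.0,0.0,-0.096],[-32.2,-17.8,1.1,0.0,0.0,-0.096]]
[[-30.5,-20.7,1.1,0.0,0.0,-0.095],[-28.3,-23.6,1.1,0.0,0.0,-0.096],[-25.9,-26.1,1.1,0.0,0.0,-0.096],[-23.3,-28.5,1.1,0.0,0.0,-0.095],[-20.4,-30.6,1.1,0.0,0.0,-0.096]]
[[-17.5,-32.5,1.1,0.0,0.0,-0.096],[-14.3,-33.9,1.1,0.0,0.0,-0.095],[-10.9,-35.1,1.1,0.0,0.0,-0.096],[-7.6,-36.1,1.1,0.0,0.0,-0.096],[-4.1,-36.6,1.1,0.0,0.0,-0.096]]
```

apply_moves(rows=[[-36.6,-4.4,1.1,0,0,-0.096],[-35.9,-7.9,1.1,0,0,-0.095],[-35.1,-11.3,1.1,0,0,-0.096],[-33.8,-14.5,1.1,0,0,-0.096],[-32.2,-17.8,1.1,0,0,-0.096]])

```text
time: 19.77
tool_pos: [567.7, 75.4, 140.0]
tcp_rot: [-180.0, -0.0, 119.6]
ft_force: [-0.5, 0.2, 0.1]
finger_gap: 44.8
grip_force: 0.0
```

apply_moves(rows=[[-30.5,-20.7,1.1,0,0,-0.095],[-28.3,-23.6,1.1,0,0,-0.096],[-25.9,-26.1,1.1,0,0,-0.096],[-23.3,-28.5,1.1,0,0,-0.095],[-20.4,-30.6,1.1,0,0,-0.096]])

```text
time: 20.4
tool_pos: [552.1, -108.0, 134.5]
tcp_rot: [-180.0, -0.0, 147.0]
ft_force: [0.8, 0.4, -0.4]
finger_gap: 45.1
grip_force: 0.0
```

apply_moves(rows=[[-17.5,-32.5,1.1,0,0,-0.096],[-14.3,-33.9,1.1,0,0,-0.095],[-10.9,-35.1,1.1,0,0,-0.096],[-7.6,-36.1,1.1,0,0,-0.096],[-4.1,-36.6,1.1,0,0,-0.096]])

```text
time: 21.02
tool_pos: [536.5, -291.4, 128.9]
tcp_rot: [180.0, -0.0, 174.5]
ft_force: [0.9, 0.1, -0.2]
finger_gap: 45.1
grip_force: 0.0
```

apply_moves(rows=[[0,0,20,0,0,0],[0,0,10,0,0,0],[0,0,0,0,0,0],[0,0,0,0,0,0],[0,0,0,0,0,0]])

```text
time: 21.65
tool_pos: [537.7, -290.1, 100.2]
tcp_rot: [-180.0, 0.1, 174.3]
ft_force: [0.2, -0.2, -0.2]
finger_gap: 45.2
grip_force: 0.0
```

apply_moves(rows=[[0,0,15,0,0,0],[0,0,15,0,0,0],[0,0,10,0,0,0],[0,0,5,0,0,0],[0,0,0,0,0,0]])

```text
time: 22.28
tool_pos: [536.8, -290.2, 53.8]
tcp_rot: [180.0, -0.1, 174.3]
ft_force: [-0.4, -0.4, 0.4]
finger_gap: 45.0
grip_force: 0.0
```

apply_moves(rows=[[0,0,0,0,0,0],[0,0,0,0,0,0],[0,0,0,0,0,0],[0,0,0,0,0,0],[0,0,0,0,0,0]], fingers=2, grip_force=60)

```text
time: 22.9
tool_pos: [537.6, -290.8, 55.2]
tcp_rot: [-180.0, 0.1, 174.3]
ft_force: [0.1, -1.1, 5.1]
finger_gap: 8.3
grip_force: 60.5
```

apply_moves(rows=[[0,0,-5,0,0,0],[0,0,-20,0,0,0],[0,0,-30,0,0,0],[0,0,-30,0,0,0],[0,0,-20,0,0,0]])

```text
time: 23.52
tool_pos: [537.7, -290.7, 162.2]
tcp_rot: [-179.9, 0.1, 174.3]
ft_force: [-0.3, 0.6, -3.3]
finger_gap: 8.3
grip_force: 59.5
```

```bash
python3 - <<'E'
from plan import *
st()
plan([([640,0,150,180,0,90],15),([640,0,60,125,0,90],10)],[537.2,-290.2,160,180,0,174.25])
E
```

```text
t 23.52 p [ 537.7 -290.7  162.2] r [-1.799e+02  1.000e-01  1.743e+02] F [-0.3  0.6 -3.3] gap 8.3 q [ -33.   11.   88.    0.   80. -117.]
[[-4.9,19.9,0.7,0.0,0.0,0.098],[-2.9,20.4,0.6,0.0,0.0,0.098],[-0.9,20.5,0.7,0.0,0.0,0.098],[1.1,20.4,0.7,0.0,0.0,0.098],[3.1,20.3,0.6,0.0,0.0,0.098]]
[[5.1,19.9,0.7,0.0,0.0,0.098],[7.0,19.3,0.7,0.0,0.0,0.098],[8.9,18.5,0.6,0.0,0.0,0.098],[10.6,17.6,0.7,0.0,0.0,0.098],[12.3,16.4,0.7,0.0,0.0,0.098]]
[[13.8,15.2,0.6,0.0,0.0,0.098],[15.3,13.7,0.7,0.0,0.0,0.098],[16.5,12.2,0.7,0.0,0.0,0.098],[17.6,10.5,0.6,0.0,0.0,0.098],[18.6,8.7,0.7,0.0,0.0,0.098]]
[[0.0,0.0,9.0,-0.096,0.0,0.0],[0.0,-0.9,9.0,-0.096,0.0,0.0],[0.0,-1.7,8.8,-0.096,0.0,0.0],[0.0,-2.5,8.6,-0.096,0.0,0.0],[0.0,-3.4,8.4,-0.096,0.0,0.0]]
[[0.0,-4.1,8.0,-0.096,0.0,0.0],[0.0,-4.9,7.5,-0.096,0.0,0.0],[0.0,-5.6,7.0,-0.096,0.0,0.0],[0.0,-6.3,6.5,-0.096,0.0,0.0],[0.0,-6.8,5.9,-0.096,0.0,0.0]]
```

apply_moves(rows=[[-4.9,19.9,0.7,0,0,0.098],[-2.9,20.4,0.6,0,0,0.098],[-0.9,20.5,0.7,0,0,0.098],[1.1,20.4,0.7,0,0,0.098],[3.1,20.3,0.6,0,0,0.098]])

```text
time: 24.15
tool_pos: [571.3, -192.9, 156.3]
tcp_rot: [180.0, -0.0, 146.0]
ft_force: [0.4, -0.6, -2.5]
finger_gap: 8.8
grip_force: 59.5
```

apply_moves(rows=[[5.1,19.9,0.7,0,0,0.098],[7,19.3,0.7,0,0,0.098],[8.9,18.5,0.6,0,0,0.098],[10.6,17.6,0.7,0,0,0.098],[12.3,16.4,0.7,0,0,0.098]])

```text
time: 24.78
tool_pos: [605.4, -96.1, 152.9]
tcp_rot: [-180.0, -0.0, 117.9]
ft_force: [0.1, -0.3, -2.2]
finger_gap: 8.4
grip_force: 59.5
```

apply_moves(rows=[[13.8,15.2,0.6,0,0,0.098],[15.3,13.7,0.7,0,0,0.098],[16.5,12.2,0.7,0,0,0.098],[17.6,10.5,0.6,0,0,0.098],[18.6,8.7,0.7,0,0,0.098]])

```text
time: 25.4
tool_pos: [639.6, 0.6, 149.6]
tcp_rot: [-180.0, -0.0, 89.9]
ft_force: [0.1, -0.5, -2.9]
finger_gap: 8.1
grip_force: 59.5
```

apply_moves(rows=[[0,0,9,-0.096,0,0],[0,-0.9,9,-0.096,0,0],[0,-1.7,8.8,-0.096,0,0],[0,-2.5,8.6,-0.096,0,0],[0,-3.4,8.4,-0.096,0,0]])

```text
time: 26.02
tool_pos: [639.4, -0.0, 104.5]
tcp_rot: [152.3, -0.0, 90.1]
ft_force: [0.4, 0.5, -2.8]
finger_gap: 8.4
grip_force: 59.7
```

apply_moves(rows=[[0,-4.1,8,-0.096,0,0],[0,-4.9,7.5,-0.096,0,0],[0,-5.6,7,-0.096,0,0],[0,-6.3,6.5,-0.096,0,0],[0,-6.8,5.9,-0.096,0,0]])

```text
time: 26.65
tool_pos: [642.2, 16.4, 72.2]
tcp_rot: [131.5, -1.6, 92.1]
ft_force: [0.8, 0.0, -2.9]
finger_gap: 8.6
grip_force: 59.8
```

```bash
python3 look.py 3 640,0,40,0; python3 - <<'E'
from h import *
for c,z0 in(("scene",.6),("top",-1.4)):
    f=np.load(c+"3.npz"); W=world(c,f["d"]); m=(f["d"]>0)&(abs(W[...,0]-660)<45)&(abs(W[...,1])<110)&(W[...,2]-z0>8)&(W[...,2]<90)&(abs(W[...,1])>25)
    P=W[m]; n=np.linalg.svd(P-P.mean(0))[2][2]; print(c,m.sum(),P.min(0)-[0,0,z0],P.max(0)-[0,0,z0],n)
E
```

```text
t 26.65 p [642.2  16.4  72.2] r [131.5  -1.6  92.1] F [ 0.8  0.  -2.9] gap 8.6 q [ -8.  -8. 133.  52.  11. -57.]
scene 2203 [623.46291244 -83.27998065  40.48576755] [680.54314692 109.87260859  89.29531394] [0.65264489 0.00205908 0.75766114]
top 1069 [623.1173622  -80.56861581  43.82253112] [680.65374384 109.85299263  90.43835931] [0.62143687 0.00174536 0.7834623 ]
```

View pics/look3.png

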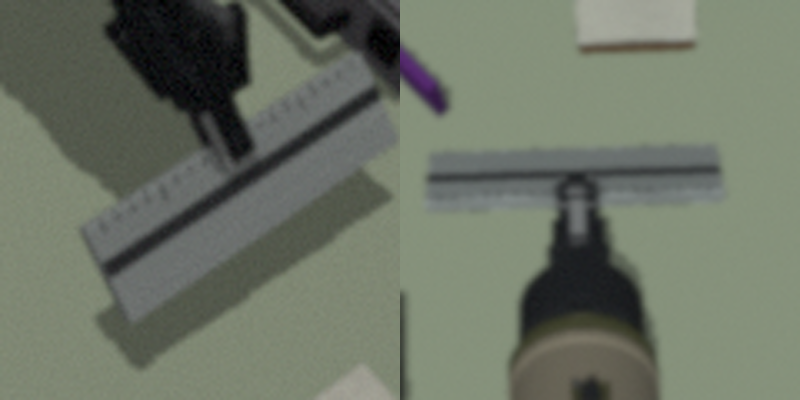

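The wrist is nearing its singularity (J5≈11), so I'll tilt inward instead, where J5 has room. First I bring the tool back upright.

```bash
python3 - <<'E'
from plan import *
plan([([625,5,150,180,0,90],10)])
E
```

```text
[[-0.9,4.7,-6.5,0.085,-0.004,0.002],[-0.9,4.1,-6.9,0.084,-0.005,0.002],[-0.9,3.5,-7.2,0.085,-0.004,0.003],[-0.9,2.9,-7.4,0.084,-0.004,0.002],[-1.0,2.3,-7.7,0.085,-0.005,0.002]]
[[-1.0,1.6,-7.9,0.084,-0.004,0.002],[-1.0,1.0,-7.9,0.085,-0.004,0.002],[-1.0,0.2,-8.0,0.084,-0.004,0.003],[-1.1,-0.4,-8.0,0.085,-0.005,0.002],[-1.1,-1.0,-7.9,0.084,-0.004,0.002]]
```

apply_moves(rows=[[-0.9,4.7,-6.5,0.085,-0.004,0.002],[-0.9,4.1,-6.9,0.084,-0.005,0.002],[-0.9,3.5,-7.2,0.085,-0.004,0.003],[-0.9,2.9,-7.4,0.084,-0.004,0.002],[-1,2.3,-7.7,0.085,-0.005,0.002]])

```text
time: 27.38
tool_pos: [635.4, 12.4, 110.8]
tcp_rot: [153.7, -1.1, 91.2]
ft_force: [0.3, 0.5, -2.9]
finger_gap: 8.4
grip_force: 59.7
```

apply_moves(rows=[[-1,1.6,-7.9,0.084,-0.004,0.002],[-1,1,-7.9,0.085,-0.004,0.002],[-1,0.2,-8,0.084,-0.004,0.003],[-1.1,-0.4,-8,0.085,-0.005,0.002],[-1.1,-1,-7.9,0.084,-0.004,0.002]])

```text
time: 28.0
tool_pos: [625.7, 5.4, 149.7]
tcp_rot: [177.9, 0.1, 90.2]
ft_force: [0.0, 0.2, -2.8]
finger_gap: 8.4
grip_force: 59.6
```

```bash
python3 - <<'E'
from plan import *
st()
plan([([530,0,140,180,0,90],5),([530,0,50,237,0,90],10)])
E
```

```text
t 28.0 p [625.7   5.4 149.7] r [1.779e+02 1.000e-01 9.020e+01] F [ 0.   0.2 -2.8] gap 8.4 q [-4. 12. 89.  0. 77. -4.]
[[-1.0,-19.2,1.2,0.007,0.0,0.001],[-1.0,-19.2,1.4,0.008,0.001,0.0],[-1.1,-19.2,1.5,0.007,0.0,0.001],[-1.0,-19.1,1.6,0.008,0.0,0.0],[-1.1,-19.2,1.8,0.007,0.001,0.001]]
[[0.0,0.0,9.0,0.1,0.0,0.0],[0.0,0.9,9.0,0.099,0.0,0.0],[0.0,1.8,8.8,0.1,0.0,0.0],[0.0,2.6,8.6,0.099,0.0,0.0],[0.0,3.5,8.3,0.1,0.0,0.0]]
[[0.0,4.3,7.9,0.099,0.0,0.0],[0.0,5.1,7.4,0.1,0.0,0.0],[0.0,5.8,6.9,0.099,0.0,0.0],[0.0,6.4,6.3,0.1,0.0,0.0],[0.0,7.0,5.7,0.099,0.0,0.0]]
```

apply_moves(rows=[[-1,-19.2,1.2,0.007,0,0.001],[-1,-19.2,1.4,0.008,0,0],[-1.1,-19.2,1.5,0.007,0,0.001],[-1,-19.1,1.6,0.008,0,0],[-1.1,-19.2,1.8,0.007,0,0.001]])

```text
time: 28.62
tool_pos: [529.4, -0.7, 139.1]
tcp_rot: [179.9, 0.1, 90.0]
ft_force: [-0.6, 0.0, -2.0]
finger_gap: 8.1
grip_force: 59.8
```

apply_moves(rows=[[0,0,9,0.1,0,0],[0,0.9,9,0.099,0,0],[0,1.8,8.8,0.1,0,0],[0,2.6,8.6,0.099,0,0],[0,3.5,8.3,0.1,0,0]])

```text
time: 29.25
tool_pos: [530.9, -0.4, 94.2]
tcp_rot: [-151.5, 0.4, 90.1]
ft_force: [0.1, -0.5, -2.3]
finger_gap: 8.1
grip_force: 59.9
```

apply_moves(rows=[[0,4.3,7.9,0.099,0,0],[0,5.1,7.4,0.1,0,0],[0,5.8,6.9,0.099,0,0],[0,6.4,6.3,0.1,0,0],[0,7,5.7,0.099,0,0]])

```text
time: 29.88
tool_pos: [531.0, 0.7, 48.7]
tcp_rot: [-123.1, 0.5, 90.3]
ft_force: [0.3, -1.0, -2.0]
finger_gap: 8.2
grip_force: 60.0
```

```bash
python3 - <<'E'
from plan import *
st()
plan([([530,0,32,237,0,90],5)])
E
```

```text
t 29.88 p [531.    0.7  48.7] r [-123.1    0.5   90.3] F [ 0.3 -1.  -2. ] gap 8.2 q [ -3.  63.  45.  -4. 128.  -4.]
[[-0.1,2.7,2.0,0.0,0.002,-0.001],[-0.1,2.7,2.0,0.001,0.002,-0.001],[-0.1,2.7,2.0,0.0,0.002,-0.001],[-0.1,2.7,1.9,0.0,0.002,-0.001],[-0.2,2.7,2.0,0.0,0.002,-0.001]]
```

apply_moves(rows=[[0,2.7,2,0,0,0],[0,2.7,2,0,0,0],[0,2.7,2,0,0,0],[0,2.7,2,0,0,0],[0,2.7,2,0,0,0]])

```text
time: 30.5
tool_pos: [529.5, 3.4, 32.3]
tcp_rot: [-123.3, -0.4, 90.4]
ft_force: [-0.3, 0.1, -1.4]
finger_gap: 8.7
grip_force: 59.9
```

apply_moves(rows=[[0,0.9,0.6,0,0,0],[0,0.9,0.6,0,0,0],[0,0.5,0.3,0,0,0],[0,0.5,0.3,0,0,0],[0,0,0,0,0,0]])

```text
time: 31.12
tool_pos: [529.0, 3.5, 28.1]
tcp_rot: [-123.1, -0.4, 90.4]
ft_force: [-1.0, -0.3, -1.8]
finger_gap: 8.6
grip_force: 60.1
```

apply_moves(rows=[[0,0.9,0.6,0,0,0],[0,0.4,0.3,0,0,0],[0,0,0,0,0,0],[0,0,0,0,0,0],[0,0,0,0,0,0]])

```text
time: 31.75
tool_pos: [529.2, 3.6, 27.3]
tcp_rot: [-123.1, -0.4, 90.4]
ft_force: [3.2, 1.9, 5.5]
finger_gap: 8.4
grip_force: 60.9
```

apply_moves(rows=[[0,0,0,0,0,0],[0,0,0,0,0,0],[0,0,-4,0,0,0],[0,0,-6,0,0,0],[0,0,-8,0,0,0]], fingers=15)

```text
time: 32.38
tool_pos: [544.4, 3.6, 36.6]
tcp_rot: [-123.1, -0.4, 90.4]
ft_force: [-0.1, -0.6, 0.3]
finger_gap: 15.2
grip_force: 0.0
```

apply_moves(rows=[[0,0,-8,0,0,0],[0,0,-8,0,0,0],[0,0,-12,0,0,0],[0,0,-20,0,0,0],[0,0,-30,0,0,0]])

```text
time: 33.0
tool_pos: [608.9, 3.8, 79.2]
tcp_rot: [-123.0, -0.4, 90.4]
ft_force: [1.6, -0.4, -0.3]
finger_gap: 14.7
grip_force: 0.0
```

```bash
python3 look.py 4 520,0,10,0; python3 - <<'E'
from kd import *
for c,z0 in(("scene",.7),("top",-1.3)):
    P=load(c,4); m=(P[:,2]-z0>5.5)&(P[:,2]-z0<20)&(abs(P[:,0]-510)<90)&(abs(P[:,1])<125); print(c,m.sum(),np.median(P[m,2])-z0,cv2.minAreaRect(P[m,:2].astype(np.float32)))
E
```

```text
t 33.0 p [608.9   3.8  79.2] r [-123.    -0.4   90.4] F [ 1.6 -0.4 -0.3] gap 14.7 q [ -3.  81.  12.  -4. 143.  -6.]
scene 2197 10.114624058655206 ((525.8162231445312, 4.00439453125), (61.191162109375, 200.92466735839844), 0.4384445250034332)
top 525 10.168211456754248 ((521.419677734375, -69.75234985351562), (50.016902923583984, 117.59190368652344), 89.60545349121094)
```

View pics/look4.png

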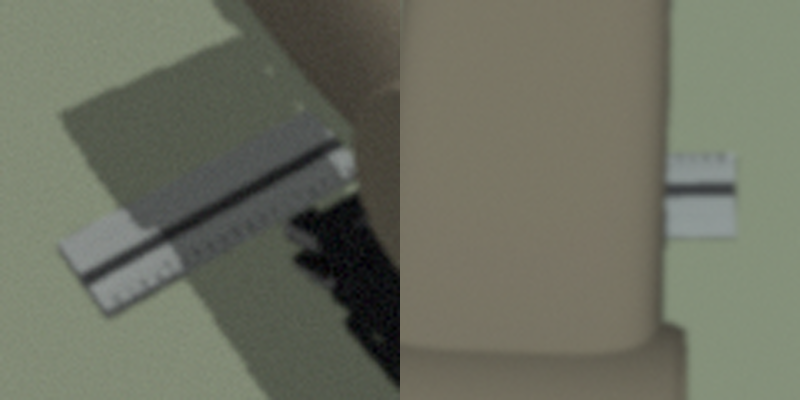

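The rule lies flat at (526, 4) with its long axis at about 90.4°. I'll bring the tool upright over it and open the fingers.

```bash
python3 - <<'E'
from plan import *
plan([([565,4,160,180,0,90.44],12),([525.8,4.4,110,180,0,90.44],3)],[609,3.8,79.5,-123,-.4,90.4])
E
```

```text
[[0.1,-7.6,-0.6,-0.083,-0.001,0.0],[0.1,-7.6,-1.2,-0.083,0.0,0.001],[0.1,-7.4,-1.8,-0.083,-0.001,0.0],[0.0,-7.2,-2.5,-0.083,0.0,0.0],[0.1,-7.1,-3.0,-0.083,-0.001,0.0]]
[[0.1,-6.7,-3.6,-0.082,0.0,0.0],[0.1,-6.4,-4.1,-0.083,-0.001,0.001],[0.0,-6.1,-4.7,-0.083,0.0,0.0],[0.1,-5.6,-5.1,-0.083,-0.001,0.0],[0.1,-5.2,-5.6,-0.083,-0.001,0.0]]
[[0.0,-4.8,-6.1,-0.083,0.0,0.001],[0.1,-4.2,-6.3,-0.083,-0.001,0.0],[0.2,-13.1,16.7,0.0,0.0,0.0],[0.2,-13.0,16.6,0.0,0.0,0.0],[0.3,-13.1,16.7,0.0,0.0,0.0]]
```

apply_moves(rows=[[0.1,-7.6,-0.6,-0.083,0,0],[0.1,-7.6,-1.2,-0.083,0,0],[0.1,-7.4,-1.8,-0.083,0,0],[0,-7.2,-2.5,-0.083,0,0],[0.1,-7.1,-3,-0.083,0,0]])

```text
time: 33.72
tool_pos: [589.6, 3.8, 112.7]
tcp_rot: [-147.1, -0.4, 90.4]
ft_force: [0.0, -0.5, -0.3]
finger_gap: 14.7
grip_force: 0.0
```

apply_moves(rows=[[0.1,-6.7,-3.6,-0.082,0,0],[0.1,-6.4,-4.1,-0.083,0,0],[0,-6.1,-4.7,-0.083,0,0],[0.1,-5.6,-5.1,-0.083,0,0],[0.1,-5.2,-5.6,-0.083,0,0]], fingers=78)

```text
time: 34.35
tool_pos: [571.1, 3.9, 145.8]
tcp_rot: [-170.8, -0.4, 90.4]
ft_force: [-0.6, 0.5, 0.4]
finger_gap: 78.0
grip_force: 0.0
```

apply_moves(rows=[[0,-4.8,-6.1,-0.083,0,0],[0.1,-4.2,-6.3,-0.083,0,0],[0.2,-13.1,16.7,0,0,0],[0.2,-13,16.6,0,0,0],[0.3,-13.1,16.7,0,0,0]])

```text
time: 34.98
tool_pos: [524.0, 4.6, 108.1]
tcp_rot: [179.8, -0.4, 90.4]
ft_force: [-0.6, -0.3, -0.3]
finger_gap: 78.1
grip_force: 0.0
```

apply_moves(rows=[[0,0,0,0,0,0],[0,0,0,0,0,0],[0,0,0,0,0,0],[0,0,0,0,0,0],[0,0,0,0,0,0]])

```text
time: 35.6
tool_pos: [526.2, 4.4, 109.3]
tcp_rot: [179.8, -0.4, 90.4]
ft_force: [-0.9, -0.1, -0.5]
finger_gap: 78.2
grip_force: 0.0
```

```bash
python3 - <<'E'
from plan import *
st()
plan([([525.8,4.4,5,180,0,90.4],5)])
E
```

```text
t 35.6 p [526.2   4.4 109.3] r [179.8  -0.4  90.4] F [-0.9 -0.1 -0.5] gap 78.2 q [ -5.   1. 105.   0.  74.  -6.]
[[-0.2,-0.1,20.9,0.001,-0.002,0.0],[-0.1,-0.2,20.8,0.0,-0.001,0.0],[-0.1,-0.1,20.9,0.001,-0.002,0.0],[-0.1,-0.1,20.9,0.0,-0.001,0.001],[0.0,-0.1,20.8,0.001,-0.002,0.0]]
```

apply_moves(rows=[[-0.1,-0.1,25,0.001,-0.002,0],[-0.1,-0.1,30,0.001,-0.002,0],[-0.1,-0.1,25,0.001,-0.001,0],[-0.1,-0.1,15,0,-0.001,0],[0,0,9.3,0,-0.001,0]])

```text
time: 36.22
tool_pos: [525.5, 4.6, 4.2]
tcp_rot: [-179.9, -0.0, 90.4]
ft_force: [0.2, 0.4, -0.3]
finger_gap: 78.1
grip_force: 0.0
```

apply_moves(rows=[[0,0,0,0,0,0],[0,0,2,0,0,0],[0,0,2,0,0,0],[0,0,2,0,0,0],[0,0,0,0,0,0]], fingers=68)

```text
time: 36.85
tool_pos: [525.5, 4.6, -1.3]
tcp_rot: [-180.0, -0.0, 90.4]
ft_force: [-0.6, 0.0, -0.3]
finger_gap: 68.0
grip_force: 0.0
```

apply_moves(rows=[[0,0,1,0,0,0],[0,0,0,0,0,0],[0,0,0,0,0,0],[0,0,0,0,0,0],[0,0,0,0,0,0]], fingers=50, grip_force=50)

```text
time: 37.48
tool_pos: [525.7, 4.6, -1.3]
tcp_rot: [-180.0, -0.0, 90.4]
ft_force: [-6.1, -0.1, 10.4]
finger_gap: 58.3
grip_force: 51.2
```

apply_moves(rows=[[0,0,0,0,0,0],[0,0,-5,0,0,0],[0,0,-30,0,0,0],[0,0,-40,0,0,0],[0,0,-40,0,0,0]])

```text
time: 38.1
tool_pos: [525.0, 4.6, 113.5]
tcp_rot: [-179.9, -0.0, 90.4]
ft_force: [-0.5, -0.3, -2.6]
finger_gap: 58.3
grip_force: 54.8
```

```bash
python3 - <<'E'
from plan import *
st()
plan([([534.1,259.2,113,180,0,182],15)],[525.6,4.5,113,180,0,90.4])
E
```

```text
t 38.1 p [525.    4.6 113.5] r [-179.9   -0.    90.4] F [-0.5 -0.3 -2.6] gap 58.3 q [ -5.   1. 105.   0.  74.  -6.]
[[17.0,0.7,0.0,0.0,0.0,-0.107],[16.8,2.5,0.0,0.0,0.0,-0.106],[16.4,4.2,0.0,0.0,0.0,-0.107],[15.9,6.0,0.0,0.0,0.0,-0.106],[15.2,7.7,0.0,0.0,0.0,-0.107]]
[[14.3,9.2,0.0,0.0,0.0,-0.106],[13.2,10.7,0.0,0.0,0.0,-0.107],[12.0,12.0,0.0,0.0,0.0,-0.107],[10.7,13.2,0.0,0.0,0.0,-0.106],[9.1,14.3,0.0,0.0,0.0,-0.107]]
[[7.6,15.2,0.0,0.0,0.0,-0.106],[6.0,15.9,0.0,0.0,0.0,-0.107],[4.2,16.5,0.0,0.0,0.0,-0.107],[2.5,16.8,0.0,0.0,0.0,-0.106],[0.6,17.0,0.0,0.0,0.0,-0.107]]
```

apply_moves(rows=[[17,0.7,0,0,0,-0.107],[16.8,2.5,0,0,0,-0.106],[16.4,4.2,0,0,0,-0.107],[15.9,6,0,0,0,-0.106],[15.2,7.7,0,0,0,-0.107]])

```text
time: 38.72
tool_pos: [528.0, 90.0, 112.5]
tcp_rot: [-180.0, -0.1, 121.2]
ft_force: [-0.2, -0.3, -1.3]
finger_gap: 58.2
grip_force: 54.8
```

apply_moves(rows=[[14.3,9.2,0,0,0,-0.106],[13.2,10.7,0,0,0,-0.107],[12,12,0,0,0,-0.107],[10.7,13.2,0,0,0,-0.106],[9.1,14.3,0,0,0,-0.107]])

```text
time: 39.35
tool_pos: [530.8, 174.8, 112.5]
tcp_rot: [-180.0, -0.1, 151.7]
ft_force: [0.1, -0.7, -3.0]
finger_gap: 58.0
grip_force: 54.8
```

apply_moves(rows=[[7.6,15.2,0,0,0,-0.106],[6,15.9,0,0,0,-0.107],[4.2,16.5,0,0,0,-0.107],[2.5,16.8,0,0,0,-0.106],[0.6,17,0,0,0,-0.107]])

```text
time: 39.98
tool_pos: [533.6, 259.7, 112.4]
tcp_rot: [180.0, -0.1, -177.7]
ft_force: [-0.4, 0.1, -2.7]
finger_gap: 58.2
grip_force: 54.8
```

apply_moves(rows=[[0,0,25,0,0,0],[0,0,20,0,0,0],[0,0,5,0,0,0],[0,0,0,0,0,0],[0,0,0,0,0,0]])

```text
time: 40.6
tool_pos: [534.7, 259.4, 63.9]
tcp_rot: [179.9, 0.1, -178.0]
ft_force: [-0.4, -0.2, -1.2]
finger_gap: 58.1
grip_force: 54.8
```

```bash
python3 look.py 5 534,258,60,0; python3 - <<'E'
from kd import *
X,Y=np.meshgrid(np.arange(-100,101,1),np.arange(-30,31,1)); k=np.ones(X.shape,bool)
pts=[np.c_[X.ravel(),Y.ravel(),np.full(X.size,5)]]
e=(abs(X)==100)|(abs(Y)==30)
for z in range(-5,5): pts.append(np.c_[X[e],Y[e],np.full(e.sum(),z)])
T=cKDTree(np.vstack(pts))
for c,cs in(("scene",[533.44,258.67,np.radians(2.15)]),("top",[534.69,259.73,np.radians(1.9)])):
    P=load(c,5); x,y=rel(P,cs); m=(abs(x)<110)&(abs(y)<40)&(P[:,2]>58)&(P[:,2]<82)&(abs(x)>16); Q=P[m]
    f=lambda q:(np.minimum(T.query(np.c_[(*rel(Q,q),Q[:,2]-q[3])])[0],6)**1.2).mean()
    q0=np.array([*cs,67]); r=minimize(f,q0,method="Nelder-Mead",options=dict(initial_simplex=q0+np.array([[0,0,0,0],[4,0,0,0],[0,4,0,0],[0,0,.04,0],[0,0,0,3]])))
    dx,dy=rel(np.array([r.x[:2]]),cs); b=(Q[:,2]>66)
    x,y=rel(Q,cs); w=Q[:,2]>r.x[3]+2
    A=np.c_[x[w],y[w],np.ones(w.sum())]; s=np.linalg.lstsq(A,Q[w,2],rcond=None)[0]
    print(c,m.sum(),"rule rel case",dx.round(2),dy.round(2),"dyaw",np.degrees(r.x[2]-cs[2]).round(2),"z",r.x[3].round(1),"x ext",np.percentile(x,[.3,99.7]).round(1),"y ext",np.percentile(y,[.5,99.5]).round(1),"tilt",np.degrees(s[:2]).round(2),r.fun)
E
```

```text
t 40.6 p [534.7 259.4  63.9] r [ 1.799e+02  1.000e-01 -1.780e+02] F [-0.4 -0.2 -1.2] gap 58.1 q [ 21.  15.  95.   0.  70. -71.]
scene 1399 rule rel case [0.39] [0.76] dyaw -0.13 z 70.8 x ext [-99.1 101.2] y ext [-31.1  29.5] tilt [0.07 0.42] 0.9554550202955299
top 1606 rule rel case [0.46] [0.8] dyaw -0.05 z 68.7 x ext [-99.3 100. ] y ext [-30.   29.8] tilt [0.06 0.29] 1.3937071592143735
```

View pics/look5.png

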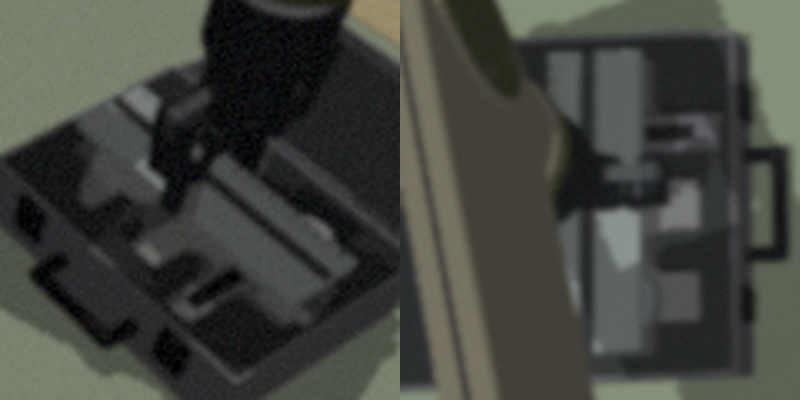

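Both views put the rule within 1 mm and 0.2° of its recess, and level. I'll apply a small correction and lower it.

apply_moves(rows=[[0.3,-0.4,6,0,0,0],[0,0,5,0,0,0],[0,0,4,0,0,0],[0,0,3,0,0,0],[0,0,1,0,0,0]])

```text
time: 41.32
tool_pos: [533.5, 258.8, 43.5]
tcp_rot: [180.0, -0.1, -177.9]
ft_force: [-0.6, -0.5, -1.6]
finger_gap: 58.4
grip_force: 54.8
```

apply_moves(rows=[[0,0,1,0,0,0],[0,0,1,0,0,0],[0,0,0.5,0,0,0],[0,0,0,0,0,0],[0,0,0,0,0,0]])

```text
time: 41.95
tool_pos: [533.7, 258.9, 41.5]
tcp_rot: [180.0, -0.0, -177.9]
ft_force: [-0.1, 0.2, -2.6]
finger_gap: 58.2
grip_force: 54.8
```

```bash
cat > chk.py <<'E'
from kd import *
from plan import st
st()
for c,cs,z0 in(("scene",[533.44,258.67,np.radians(2.15)],.3),("top",[534.69,259.73,np.radians(1.9)],-1.8)):
    p,d=eyes.snapshot(c); P=world(c,d)[d>0]; x,y=rel(P,cs)
    for lo,hi in((-95,-60),(-60,-25),(25,60),(60,95)):
        for a,b in((-27,-5),(5,27)):
            m=(x>lo)&(x<hi)&(y>a)&(y<b)&(P[:,2]<75); print(c,lo,a,m.sum(),(np.median(P[m,2])-z0).round(1) if m.sum()>5 else "",end=" | ")
    print()
E
python3 chk.py
```

```text
t 41.95 p [533.7 258.9  41.5] r [ 180.    -0.  -177.9] F [-0.1  0.2 -2.6] gap 58.2 q [ 21.  16.  96.   0.  68. -71.]
scene -95 -27 118 52.7 | scene -95 5 63 53.1 | scene -60 -27 51 52.1 | scene -60 5 6 53.1 | scene 25 -27 125 52.8 | scene 25 5 114 53.0 | scene 60 -27 126 53.1 | scene 60 5 123 53.1 | 
top -95 -27 163 52.9 | top -95 5 24 52.9 | top -60 -27 168 52.8 | top -60 5 65 52.9 | top 25 -27 139 53.0 | top 25 5 27 53.0 | top 60 -27 148 53.2 | top 60 5 145 52.9 |
```

About 1 mm is left (level, no contact force), so I continue in small steps.

apply_moves(rows=[[0,0,0.5,0,0,0],[0,0,0.3,0,0,0],[0,0,0.3,0,0,0],[0,0,0,0,0,0],[0,0,0,0,0,0]])

```text
time: 42.68
tool_pos: [533.7, 258.9, 40.8]
tcp_rot: [180.0, -0.0, -177.9]
ft_force: [-4.0, -1.9, 5.5]
finger_gap: 57.8
grip_force: 55.6
```

apply_moves(rows=[[0,0,0.2,0,0,0],[0,0,0,0,0,0],[0,0,0,0,0,0],[0,0,0,0,0,0],[0,0,0,0,0,0]])

```text
time: 43.3
tool_pos: [533.7, 258.9, 40.8]
tcp_rot: [180.0, -0.0, -177.9]
ft_force: [-4.6, -1.7, 6.6]
finger_gap: 58.0
grip_force: 55.8
```

Contact with the floor. I'll release to 72 mm, rise and check.

apply_moves(rows=[[0,0,0,0,0,0],[0,0,0,0,0,0],[0,0,0,0,0,0],[0,0,0,0,0,0],[0,0,0,0,0,0]], fingers=72)

```text
time: 43.92
tool_pos: [533.7, 258.9, 40.1]
tcp_rot: [180.0, -0.0, -177.9]
ft_force: [0.4, -0.1, 0.2]
finger_gap: 71.8
grip_force: 0.0
```

apply_moves(rows=[[0,0,-10,0,0,0],[0,0,-30,0,0,0],[0,0,-50,0,0,0],[0,0,-50,0,0,0],[0,0,-40,0,0,0]])

```text
time: 44.55
tool_pos: [534.2, 259.0, 223.6]
tcp_rot: [179.9, 0.1, -177.9]
ft_force: [1.1, -0.1, -0.4]
finger_gap: 72.1
grip_force: 0.0
```

apply_moves(rows=[[0,-30,-10,0,0,0],[0,-50,-10,0,0,0],[0,-50,0,0,0,0],[0,-50,0,0,0,0],[0,-20,0,0,0,0]])

```text
time: 45.18
tool_pos: [541.1, 56.6, 240.9]
tcp_rot: [180.0, 0.0, -178.1]
ft_force: [0.9, 0.4, 0.5]
finger_gap: 72.4
grip_force: 0.0
```

```bash
python3 chk.py; python3 look.py 6 534,240,50,0
```

```text
t 45.17 p [541.1  56.6 240.9] r [ 180.     0.  -178.1] F [0.9 0.4 0.5] gap 72.4 q [  1.  -1.  94.   0.  88. -91.]
scene -95 -27 124 52.0 | scene -95 5 94 52.2 | scene -60 -27 102 52.3 | scene -60 5 96 52.6 | scene 25 -27 124 52.2 | scene 25 5 113 52.5 | scene 60 -27 130 52.5 | scene 60 5 132 52.4 | 
top -95 -27 160 52.3 | top -95 5 0  | top -60 -27 165 52.3 | top -60 5 0  | top 25 -27 132 52.4 | top 25 5 0  | top 60 -27 119 52.2 | top 60 5 0  | 
t 45.27 p [541.1  57.3 240.6] r [ 180.     0.  -178.1] F [-0.6  0.6 -0.4] gap 72.2 q [  1.  -1.  94.   0.  88. -91.]
```

View pics/look6.png

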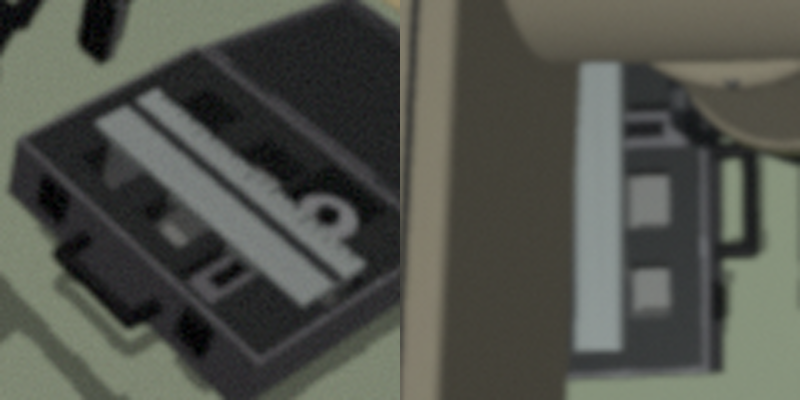

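The rule lies flat and level with the foam (about 52.2 mm all over, scene crop (230,195)), and the cutter and weight are beneath it. I'll hand the job in.

```bash
python3 -c "
from bench import job
print(job.hand_in())"
```

```text
the job is handed in; nothing more can be done
None
```

The weight and cutter are in their pockets and the rule lies flat over them, level with the foam; I handed the job in at about 45 s, and no verdict came back.

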